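# Change-gear fitting behind a cam-fastened guard panel

## Robot

A 7-joint arm with a two-finger parallel gripper is mounted at the origin on a cart in front of the work surface, level with it; the furniture and walls round the work are solid. World frame = base frame: x ahead of the robot, y to its left, z up, the work surface at z = 0. Lengths are in mm, angles in rad, forces in N, time in s.
With the tool pointing down it reaches from about 400 to 900 mm from the base axis. Payload 5.6 kg.
Tool frame: the origin (TCP) lies midway between the tips of the shut fingers; the grasp point (between the pads) lies 19 mm behind it; z points along the fingers, y is the line along which they close (so a half turn about z gives the same grasp; the last joint's range is limited). The gripper opens to 92 mm and grips with 3 to 60 N. Pads are 20 mm wide; open, the fingers measure 128 mm over their backs; the gripper's body (75 mm by 189 mm) begins 69 mm behind the grasp point.
Start: joints at [1.17, 0.468, -0.012, 1.603, 0.006, 1.071, -0.056], TCP at [227.599, -608.858, 214.592] pointing down, gripper open.
Joint ranges: [-2.53, 2.53], [-0.31, 2.02], [-1.57, 1.55], [0.28, 2.44], [-1.29, 4.43], [0.15, 1.84], [-2.92, 2.92]. Speed limits (rad/s): [2.57, 2.57, 3.14, 3.14, 3.14, 3.14, 3.14].

## Interface

Orientations are given as a rotation vector (axis times angle).
In Python, from cell import robot, grip, kin, viewer gives the robot as it stands. Calls block until the motion is done:
- robot.movep(position, orientation): joint-space move of the TCP to a pose.
- robot.servo_line(position, feed=150, rotation=None): straight line of the TCP; rotation=None keeps the orientation; feed is the mean speed in mm/s.
- robot.goto_joints(angles): joint-space move.
- grip(opening, newtons=None): opening from 0.0 (shut) to 1.0 (fully open); newtons is the grip in N (None keeps the last); returns when the fingers have stopped.
- robot.hold(seconds).
- kin.ik(position, orientation): joint angles nearest the present ones, or None.
- robot.observe(): the state.
- viewer.read_camera(name): name is "side" or "top" or "wrist"; returns the picture (400x640x3 uint8, red, green, blue); there is no depth.
- viewer.camera_info(name): a dict with "camera_matrix" (3x3 intrinsics, pixels), "R" (3x3) and "t" (3): a world point X has camera coordinates R X + t. Camera axes: x right, y down, z forward; pixel columns grow to the right and rows downward; lengths in mm; the calibration is good to about 2 mm. A picture is of the moment at which its call begins: read the wrist's pose just before it. camera_info takes no time and is no camera call; for the wrist camera it gives the pose at the moment of the call.
A pose or a line that the arm cannot do raises robot.IKError and nothing moves.
- robot.job_done(): hands the job in; it is judged then, once.
Trained networks look in the newest picture that a camera, given by its name, has taken for a name from the list of things; names that differ only in an ending like _2 or _b are one class to them, and where a whole thing is asked for, a point or a joint stands for the part that bears it (a point fixed in the world has none). Each returns a list of dicts, best first, with "confidence" (0 to 1); they miss things now and then, are a little off and sometimes report something else, mostly with a low value. They report only what shows in the picture. A call takes as long as a camera call.
- viewer.silhouettes(name, camera): "mask" (400x640 bool, what is visible of it).
- viewer.pinpoint(name, camera): "at" ([x, y, z] in mm, in the coordinates of the camera as it stood for that picture, good to about 4 mm: a listed point, or the origin of a listed thing).
The state is a dict: "t": time; "joints": joint angles; "joint_velocities": joint speeds; "joint_torque": joint torques, N m; "tcp_pos": TCP position; "tcp_rot": TCP orientation; "contact_force": force on the tool from outside, world axes, zero at the start; "wrist_torque": the same for the moment, N m; "grip_width": opening from 0.0 (shut) to 1.0 (fully open); "grip_force": force on a finger pad.
Only numpy, scipy, OpenCV 4.12 (cv2) and the standard library are available. Lean on these libraries where they do the work, as an engineer would, in place of code of your own. Each camera call takes 0.05 s, during which the arm holds its last target. There are 200 camera calls.

## Task

Fit the change gears: with the red-handled screwdriver (never with the fingers) turn all three slotted cam fasteners a full quarter turn counter-clockwise, lift the yellow access panel off the gear housing and lay it flat, handle up, lengthwise in the middle of the grey plastic mat, and then take every gear in the open drawer and thread it hub up onto a post of its own in the bay, fully down. When the drawer is empty, push it fully home into its catch; the screwdriver must end up back in its stand, and the brass drift and the mould insert on the bench stay where they are.

Things in the scene. Friction and masses are not known exactly. Their poses are not given: they have to be found in the camera images.
- cam_left_near (a joint): quarter-turn cam fastener at the +y end (the one nearer the robot) of the housing top. 0 = locked: its red dog reaches over the panel edge. It turns counter-clockwise seen from above to a stop at 1.571 = free, dog clear of the panel. Stiff (about 0.06 N m), stays where it is left; starts between 0 and 0.25.
- cam_left_near_slot (a point): centre of the mouth of that fastener's slot, at the top of its 32 mm steel head, 76 mm above the bench. x axis along the slot and along the dog (dog points to +x of this frame); z up. The slot is 6.5 mm wide, 22 mm long, open at both ends, 8 mm deep.
- cam_left_far (a joint): quarter-turn cam fastener at the +y end (the one farther from the robot) of the housing top. 0 = locked: its red dog reaches over the panel edge. It turns counter-clockwise seen from above to a stop at 1.571 = free, dog clear of the panel. Stiff (about 0.06 N m), stays where it is left; starts between 0 and 0.25.
- cam_left_far_slot (a point): centre of the mouth of that fastener's slot, at the top of its 32 mm steel head, 76 mm above the bench. x axis along the slot and along the dog (dog points to +x of this frame); z up. The slot is 6.5 mm wide, 22 mm long, open at both ends, 8 mm deep.
- cam_right (a joint): quarter-turn cam fastener at the -y end of the housing top. 0 = locked: its red dog reaches over the panel edge. It turns counter-clockwise seen from above to a stop at 1.571 = free, dog clear of the panel. Stiff (about 0.06 N m), stays where it is left; starts between 0 and 0.25.
- cam_right_slot (a point): centre of the mouth of that fastener's slot, at the top of its 32 mm steel head, 76 mm above the bench. x axis along the slot and along the dog (dog points to +x of this frame); z up. The slot is 6.5 mm wide, 22 mm long, open at both ends, 8 mm deep.
- gear_housing: green gear housing fixed to the bench, 140 (x) x 304 (y) x 58 mm high; origin on its underside, under the middle of the bay; Bay opening 104 (x) x 220 (y) mm, bay floor 6 mm above the bench. The panel sits in a rebate, its top flush with the housing top.
- post_1 (a point): tip of an upright steel post in the bay, 11 mm diameter with a tapered tip, 40 mm tall, at x 0, y -72 mm of the housing; this point is 46 mm above the bench. Axes as the housing's. A gear may go on any post.
- post_2 (a point): tip of an upright steel post in the bay, 11 mm diameter with a tapered tip, 40 mm tall, at x 0, y 0 mm of the housing; this point is 46 mm above the bench. Axes as the housing's. A gear may go on any post.
- post_3 (a point): tip of an upright steel post in the bay, 11 mm diameter with a tapered tip, 40 mm tall, at x 0, y 72 mm of the housing; this point is 46 mm above the bench. Axes as the housing's. A gear may go on any post.
- panel_handle (a point): middle of the black handle bar of the yellow access panel (panel 116 x 232 x 6 mm, 0.3 kg). The bar is 12 mm wide (x), 80 mm long (y), 12 mm high; its centre, this point, is 36 mm above the panel's underside, with 24 mm of free height under the bar. y axis along the panel's length, z up.
- driver_handle (a point): the flat-blade screwdriver, at a point on its axis in its red square handle (26 x 26 mm, faces across x and y of this frame), 28 mm below the handle's top and 112 mm above the blade tip. z axis runs from the tip to the handle top. Blade 20 mm wide along x, 3 mm thick along y, 16 mm long, then a 10 mm shank; a 40 mm black guard disc lies 58 to 64 mm above the tip. 0.15 kg. It starts upright in the stand, hanging by its guard.
- driver_stand: aluminium screwdriver stand fixed to the bench, 72 x 72 x 62 mm, origin on its underside at the centre; a 29 mm square hole goes right down through its middle (sides along x and y). With the driver fully in, the guard rests on the stand and the blade tip is 4 mm above the bench.
- mat: grey plastic mat fixed to the bench, 140 (x) x 240 (y) x 2 mm thick; origin at the centre of its underside.
- gear_1_hub (a point): change gear 1 (may be absent): steel toothed disc 62 mm across and 12 mm thick with a brass hub on top, 28 mm diameter, overall height 44 mm, bore 18 mm right through, 0.15 kg. This point is on the axis, 30 mm above the underside; z up. It stands hub up on the floor of the open drawer, which is 11 mm above the bench. On a post and fully down its underside is on the bay floor, 6 mm above the bench.
- gear_2_hub (a point): change gear 2 (may be absent): steel toothed disc 62 mm across and 12 mm thick with a brass hub on top, 28 mm diameter, overall height 44 mm, bore 18 mm right through, 0.15 kg. This point is on the axis, 30 mm above the underside; z up. It stands hub up on the floor of the open drawer, which is 11 mm above the bench. On a post and fully down its underside is on the bay floor, 6 mm above the bench.
- gear_3_hub (a point): change gear 3 (may be absent): steel toothed disc 62 mm across and 12 mm thick with a brass hub on top, 28 mm diameter, overall height 44 mm, bore 18 mm right through, 0.15 kg. This point is on the axis, 30 mm above the underside; z up. It stands hub up on the floor of the open drawer, which is 11 mm above the bench. On a post and fully down its underside is on the bay floor, 6 mm above the bench.
- kit_drawer (a joint): drawer of the blue kit cabinet: metres open; 0 = home. A sprung catch resists with about 4 N in the last 13 mm and then holds it home; before that about 1 N of friction. Starts 0.096 to 0.114.
- drawer_pull (a point): middle of the front face of the black pull strip (100 mm long in y, 8 mm high) on the drawer's front, 52 mm above the bench; the grey drawer front is 238 mm wide, from 6 to 58 mm above the bench, its face 9 mm behind this point. x axis points into the cabinet, the way the drawer closes. The drawer's gear space is 90 mm deep behind the front and 232 mm wide, with 12 mm high sides; the cabinet (66 mm high) begins right behind the front when the drawer is home.
- drift: loose brass drift rod, 15 x 126 x 13 mm, lying on the bench: not part of the job, leave it. Long along its y.
- insert: loose grey mould insert, 34 x 62 x 18 mm, lying on the bench: not part of the job, leave it. Long along its y.

How it is judged:
By the outcome, as a careful person would: the job done as asked, in the order asked, and still so for the second after the job is handed in, with the robot touching nothing.
Of gear_1, gear_2, gear_3 only 2 to 3 are there at a start; the rules pass over those that are not, and their reading is None.
At some moment in a run one of gear_1, gear_2, gear_3 may be knocked a few centimetres aside while the robot is not near it.
It also fails if it takes over 200 s, if anything falls off the work surface, if the arm or the gripper's body presses on something with over 40 N, if the wrist force passes 120 N, or if a joint passes its speed limit or range.

## Working session

There is one attempt and no reset: what is moved stays moved. The work goes in short steps, each a Python script; the robot and the scene stay as the last script left them, time stands still between calls to the robot, and variables do not carry over. Pictures are saved under pics/ and viewed, at most 14 in all, crops included, and the job is handed in when it is done.

```bash
ls; mkdir -p pics
cat > h.py <<'E'
from cell import robot, grip, kin, viewer
import numpy as np, cv2
from scipy.spatial.transform import Rotation as Rn
def snap(cam,fn=None):
    im=viewer.read_camera(cam)
    if fn: cv2.imwrite('pics/'+fn,im[:,:,::-1])
    return im
def w(at,ci): return ci['R'].T@(np.array(at)-ci['t'])
def pin(name,cam,ci,n=4): return [(round(d['confidence'],2),w(d['at'],ci).round(1)) for d in viewer.pinpoint(name,cam)[:n]]
def ray(uv,z,ci):
    K=np.array(ci['camera_matrix']);R=np.array(ci['R']);t=np.array(ci['t'])
    d=R.T@np.linalg.solve(K,[uv[0],uv[1],1.]);o=-R.T@t
    return o+d*(z-o[2])/d[2]
def proj(X,ci):
    p=np.array(ci['camera_matrix'])@(ci['R']@np.array(X)+ci['t']);return p[:2]/p[2]
# tool down with tool y axis at world angle a (rad) from +y : a=0 -> tool x=+x? tool z=-z
def down(yaw): # angle of tool y axis from world x
    y=np.array([np.cos(yaw),np.sin(yaw),0]);z=np.array([0,0,-1.]);x=np.cross(y,z)
    return Rn.from_matrix(np.c_[x,y,z]).as_rotvec()
E
python3 - <<'E'
from h import *
s=robot.observe();print(s['t'],s['tcp_pos'],s['tcp_rot'],Rn.from_rotvec(s['tcp_rot']).as_matrix().round(2),s['grip_width'])
for c in ('top','side'):
    ci=viewer.camera_info(c);print(c,np.array(ci['camera_matrix']).round(0).tolist(),(-ci['R'].T@ci['t']).round(0),np.array(ci['R']).round(2).tolist())
    snap(c,c+'0.png')
    for n in ['cam_left_near_slot','cam_left_far_slot','cam_right_slot','gear_housing','post_2','panel_handle','driver_handle','driver_stand','mat','gear_1_hub','drawer_pull','drift','insert']:
        print(n,[(a,b.tolist()) for a,b in pin(n,c,ci)])
E
```

```text
pics
0.0 [ 227.3830976  -608.29459779  213.61978659] [-3.08972805e+00 -5.58726604e-01  7.02449476e-04] [[ 0.94  0.35 -0.  ]
 [ 0.35 -0.94  0.  ]
 [-0.   -0.   -1.  ]] 0.9988346677285883
top [[412.0, 0.0, 314.0], [0.0, 412.0, 196.0], [0.0, 0.0, 1.0]] [ 3.850e+02 -1.000e+00  1.261e+03] [[0.01, -1.0, -0.01], [-0.98, -0.01, -0.18], [0.18, 0.01, -0.98]]
cam_left_near_slot [(0.68, [436.8, 363.8, 77.5])]
cam_left_far_slot [(0.68, [456.7, -360.3, 114.2]), (0.42, [502.0, 362.9, 74.0])]
cam_right_slot [(0.7, [453.5, 93.0, 77.2]), (0.65, [502.2, 361.8, 75.6])]
gear_housing [(0.18, [454.6, 159.1, 47.5])]
post_2 [(0.81, [452.1, 154.3, 46.3]), (0.8, [465.7, 299.3, 44.1])]
panel_handle [(0.73, [459.7, 226.9, 87.2]), (0.29, [437.4, 364.9, 78.5])]
driver_handle [(0.77, [453.6, -361.1, 113.4]), (0.51, [450.4, 94.1, 77.7])]
driver_stand []
mat [(0.65, [459.7, -152.9, 0.8])]
gear_1_hub [(0.26, [461.5, -151.0, 1.6])]
drawer_pull [(0.55, [615.0, 85.3, 56.3])]
drift [(0.61, [587.3, -263.0, 1.4])]
insert [(0.5, [595.0, -119.1, 2.2])]
side [[438.0, 0.0, 320.0], [0.0, 438.0, 205.0], [0.0, 0.0, 1.0]] [ 317. -949.  747.] [[0.96, -0.28, -0.01], [-0.16, -0.53, -0.83], [0.23, 0.8, -0.55]]
cam_left_near_slot [(0.52, [433.7, 366.0, 77.3])]
cam_left_far_slot [(0.64, [505.2, 363.6, 79.6])]
cam_right_slot [(0.68, [451.7, 95.7, 77.9])]
gear_housing [(0.93, [460.8, 232.1, 3.7])]
post_2 [(0.95, [463.0, 304.8, 49.4])]
panel_handle [(0.65, [457.7, 226.8, 87.5])]
driver_handle []
driver_stand [(0.7, [449.1, -356.7, -2.1])]
mat [(0.65, [456.3, -151.0, 2.7])]
gear_1_hub []
drawer_pull [(0.55, [616.8, 86.4, 51.7])]
drift [(0.7, [588.4, -257.5, 0.6]), (0.68, [452.1, 97.9, 77.6]), (0.65, [591.9, -111.9, 0.8])]
insert [(0.56, [591.7, -117.1, 2.1])]
```

View pics/top0.png

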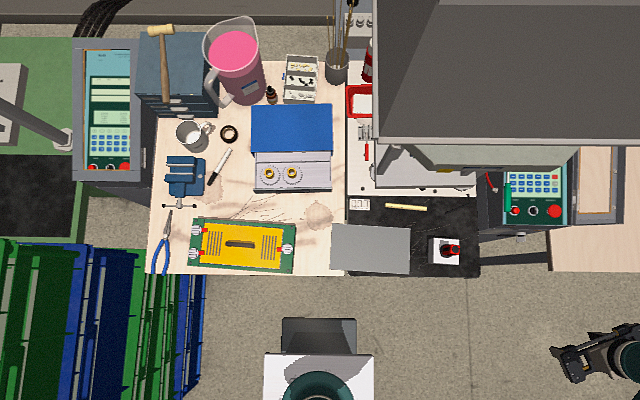

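View pics/side0.png

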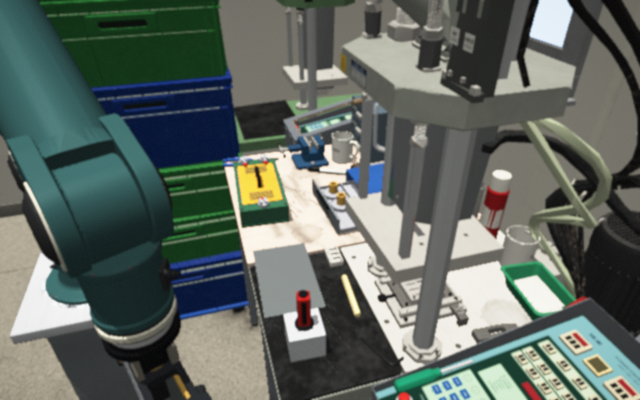

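The pictures agree with the networks: the housing is at top px (242,244), the drawer holds two gears at (269,173) and (292,173), the mat is at (370,247) and the driver at (450,250). The press is at the right rear. Next I'll take a close look above the stand.

Run:
```python
from h import *
for y in (0,90,180,-90):
    q=kin.ik([452,-360,330],down(np.radians(y)));print(y,None if q is None else np.round(q,2))
robot.movep([430,-360,320],down(np.radians(-90)))
ci=viewer.camera_info('wrist');s=robot.observe()
print(s['t'],s['tcp_pos'],s['joints'],(-ci['R'].T@ci['t']).round(0),np.array(ci['R']).round(2).tolist(),np.round(ci['camera_matrix'],0).tolist())
snap('wrist','w1.png')
for n in ['driver_handle','driver_stand']: print(n,pin(n,'wrist',ci))
```

```text
0 [ 0.91  0.28 -0.37  1.62  0.1   1.26  0.52]
90 [ 1.13  0.33 -0.66  1.61  0.21  1.27  2.01]
180 [ 0.46  0.25  0.19  1.65 -0.05  1.25 -2.48]
-90 [ 0.66  0.25 -0.06  1.64  0.01  1.25 -0.97]
2.675 [ 429.17828869 -361.02657601  319.65002651] [ 0.68165955  0.2286904  -0.05063211  1.69572081  0.01288245  1.21796782
 -0.94436201] [ 495. -359.  489.] [[-0.0, -1.0, -0.0], [-0.97, 0.0, 0.24], [-0.24, 0.0, -0.97]] [[296.0, 0.0, 323.0], [0.0, 296.0, 198.0], [0.0, 0.0, 1.0]]
driver_handle [(0.69, array([ 451.3, -362.4,  109.8]))]
driver_stand [(0.89, array([ 451. , -360.6,   -2.4]))]
```

View pics/w1.png

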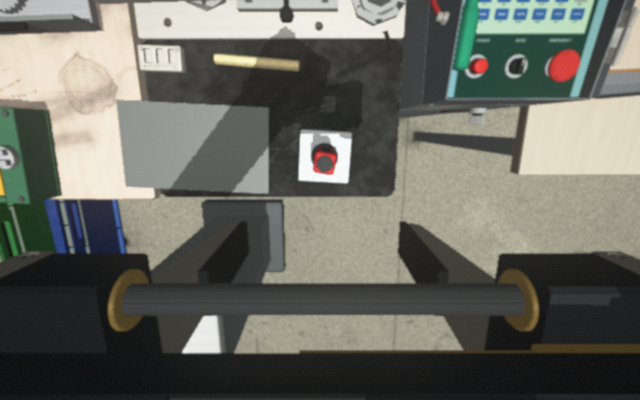

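The stand's white top is at px (325,156) with the red handle on it at (324,160), and the blade is hidden. I'll measure the yaw of both from their colours and then grasp.

Run:
```python
from h import *
im=cv2.imread('pics/w1.png')[:,:,::-1].astype(int);ci=viewer.camera_info('wrist')
sub=np.zeros((400,640),bool);sub[120:195,290:365]=1
wh=(im.min(2)>170)&sub; rd=(im[...,0]>120)&(im[...,1]<90)&sub
for m,z,nm in((wh,62,'stand'),(rd,120,'red')):
    ys,xs=np.nonzero(m);print(nm,len(xs),xs.min(),xs.max(),ys.min(),ys.max())
    P=np.array([ray((x,y),z,ci)[:2] for x,y in zip(xs,ys)],np.float32);print(cv2.minAreaRect(P))
for r in im[140:178:3,306:342:3]: print(' '.join('%3d/%3d'%(p[0],p[1]) for p in r))
```

```text
stand 1592 299 350 133 182
((449.4844665527344, -361.589599609375), (73.05796813964844, 70.42491912841797), 88.81558990478516)
red 227 314 336 152 173
((450.08837890625, -361.26434326171875), (26.848888397216797, 25.194101333618164), 78.69723510742188)
248/250 248/250 221/224 159/161 159/161 160/161 159/160 157/158 209/214 247/249 248/250 247/249
247/249 244/246 167/168 160/161 145/146 101/102  90/ 92 102/102 169/173 248/250 248/250 248/250
247/249 244/247 159/161  97/ 98  60/ 54  58/ 51  48/ 49  51/ 52  53/ 54 160/164 233/236 248/250
248/250 244/247 127/129  57/ 52  84/ 43  77/ 39  38/ 38  40/ 41  64/ 46  75/ 65 200/207 248/250
248/250 244/247  78/ 80  91/ 50 168/ 54 157/ 52 131/ 51 101/ 47  83/ 42  84/ 44 118/120 247/249
248/250 242/246  67/ 69 146/ 52 235/ 80 198/ 71 160/ 68 175/ 65 201/ 63 188/ 60 122/ 76 246/249
248/250 244/247  81/ 85 166/ 58 159/ 73  83/ 83  86/ 87  86/ 86 144/ 77 235/ 78 154/ 76 245/248
247/249 247/249 130/132 173/ 61  86/ 83  85/ 87  86/ 87  87/ 89  88/ 88 192/ 70 153/120 246/249
248/250 248/250 214/217 190/ 65  85/ 84  86/ 87  86/ 87  89/ 90  85/ 87 175/ 69 224/226 248/250
248/250 248/250 226/223 214/ 70 104/ 82  85/ 86  88/ 89  88/ 89 102/ 87 195/ 76 243/246 248/250
247/249 248/250 235/233 225/ 80 222/ 77 109/ 82  88/ 87 103/ 85 213/ 86 214/124 247/249 248/250
248/250 248/250 248/250 240/241 233/223 209/166 201/126 220/ 93 231/ 87 226/196 248/250 248/250
247/250 248/250 248/250 248/250 248/250 248/250 247/250 247/250 245/248 247/250 248/250 248/250
```

Run:
```python
from h import *
R=down(np.radians(-101.3))
grip(0.6,20)
robot.movep([450.5,-361.5,190],R); robot.servo_line([450.5,-361.5,97],feed=80)
grip(0.0,50)
s=robot.observe();print(s['grip_width']*92,s['grip_force'],s['contact_force'].round(1))
robot.servo_line([450.5,-361.5,270],feed=120)
s=robot.observe();print(s['t'],s['grip_width']*92,s['tcp_pos'])
snap('side','s1.png'); im=cv2.imread('pics/s1.png')
ci=viewer.camera_info('side')
for n,X in (('tip',[450,-361,177]),('guard',[450,-361,238])): print(n,proj(X,ci))
u,v=proj([450,-361,210],ci).astype(int)
cv2.imwrite('pics/s1c.png',cv2.resize(im[v-60:v+60,u-80:u+80],None,fx=5,fy=5))
# go over the housing
robot.movep([455,0,280],down(np.radians(-95)))
robot.movep([420,230,280],down(np.radians(-92)))
ci=viewer.camera_info('wrist'); snap('wrist','w2.png'); np.savez('w2.npz',**ci)
for n in ['cam_left_near_slot','cam_left_far_slot','cam_right_slot','panel_handle','gear_1_hub','drawer_pull']: print(n,pin(n,'wrist',ci))
```

```text
25.54049591235284 50.0001722574234 [-0.2 -0.9  0.2]
7.5583 26.081514036452724 [ 450.15768886 -361.2159368   269.15245932]
tip [301.63092968 281.95926611]
guard [300.60293663 256.79064402]
cam_left_near_slot [(0.89, array([437.1, 367.2,  74.8]))]
cam_left_far_slot [(0.89, array([500.3, 365. ,  75.4]))]
cam_right_slot [(0.96, array([453.2,  98.4,  72.3]))]
panel_handle [(0.93, array([458. , 231.9,  86. ]))]
gear_1_hub []
drawer_pull [(0.93, array([618.7,  86.5,  50.6]))]
```

View pics/s1c.png

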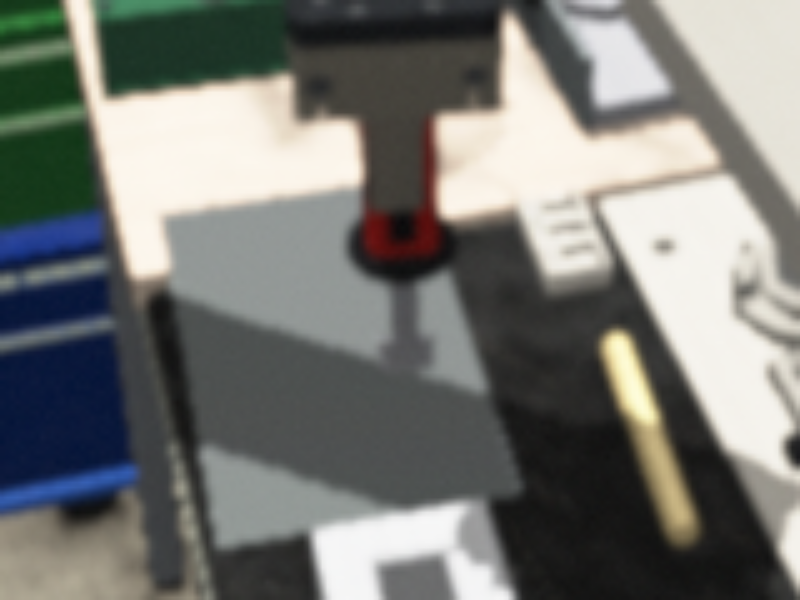

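View pics/w2.png

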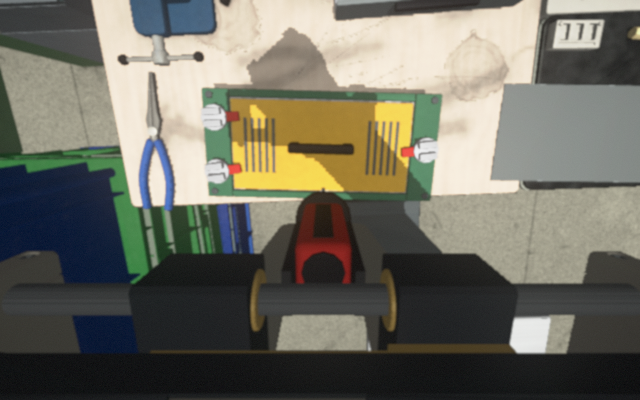

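The driver is held with its blade wide across world x, so the blade lies along tool x. All three dogs lie over the panel, with heads at px (215,118), (216,172) and (426,150). I'll zoom in on the slots.

Run:
```python
from h import *
im=cv2.imread('pics/w2.png');ci=dict(np.load('w2.npz'))
out=[];rgb=im[:,:,::-1].astype(int)
red=(rgb[...,0]>130)&(rgb[...,1]<80)&(rgb[...,2]<80)
for (x,y) in [(215,118),(216,172),(426,150)]:
    out.append(cv2.resize(im[y-20:y+20,x-20:x+20] if 0 else im[y-16:y+16,x-26:x+26],None,fx=8,fy=8,interpolation=cv2.INTER_CUBIC)[:, :260*2])
    sub=np.zeros_like(red);sub[y-20:y+20,x-30:x+30]=1
    wh=(rgb.min(2)>150)&sub
    ys,xs=np.nonzero(red&sub);r=ray((xs.mean(),ys.mean()),66,ci)
    y2,x2=np.nonzero(wh);h=ray(((x2.min()+x2.max())/2,(y2.min()+y2.max())/2),76,ci);
    print(len(xs),r.round(1),h.round(1),np.degrees(np.arctan2(*(r-h)[[1,0]])).round(1))
o=np.zeros((560,800,3),np.uint8)
o[:256,:416]=out[0][:256,:416];o[280:536,:416]=out[1][:256,:416];o[:256,400:]=out[2][:256,:400]
cv2.imwrite('pics/heads.png',o)
```

```text
104 [502.3 339.9  66. ] [501.4 370.2  76. ] -88.1
16 [438.5 344.6  66. ] [435.3 376.4  76. ] -84.3
12 [453.2 120.3  66. ] [452.3  88.8  76. ] 88.3
```

View pics/heads.png

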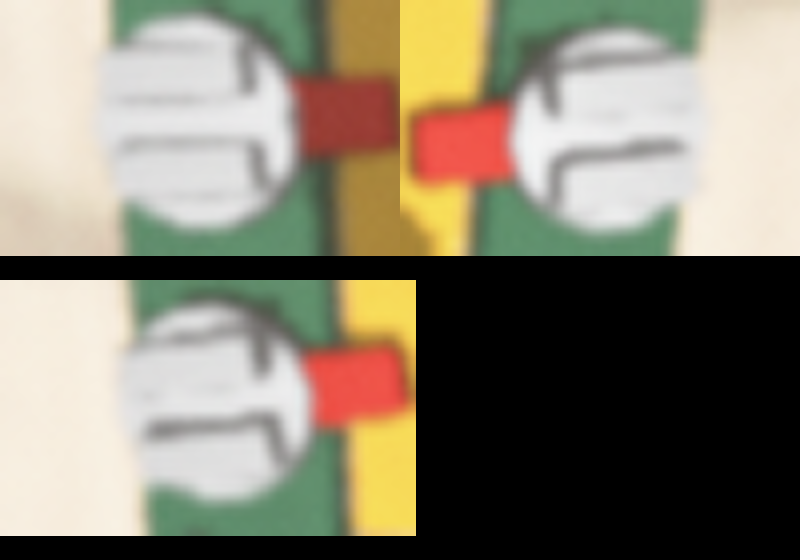

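```bash
cat >> h.py <<'E'
def rot(d): return down(np.radians(d))
def insert(x,y,yaw,ztop=171,zend=162.5,lim=7,offs=(0,1.5,-1.5,3,-3,4.5,-4.5),d=(1,0)):
    for o in offs:
        X,Y=x+o*d[0],y+o*d[1]
        robot.servo_line([X,Y,ztop+1],feed=60,rotation=rot(yaw)); robot.hold(.1)
        b=robot.observe()['contact_force']; z=ztop
        while z>zend:
            z-=1.5; robot.servo_line([X,Y,z],feed=30); s=robot.observe(); f=s['contact_force']-b
            if abs(f[2])>lim or np.hypot(f[0],f[1])>lim*1.5: break
        print('off',o,'z',round(s['tcp_pos'][2],1),f.round(1))
        if s['tcp_pos'][2]<zend+3.2: return X,Y
    return None
def turn(x,y,z,a,b,stop=1e9):
    n=int(np.ceil(abs(b-a)/10)); b0=robot.observe()['wrist_torque'][2]
    for k in range(1,n+1):
        robot.servo_line([x,y,z],feed=40,rotation=rot(a+(b-a)*k/n)); s=robot.observe()
        print(round(a+(b-a)*k/n,1),'F',s['contact_force'].round(1),'Mz',round(s['wrist_torque'][2]-b0,3))
E
python3 - <<'E'
from h import *
x,y=452.8,95.7
robot.movep([x,y,240],rot(3.5)); robot.servo_line([x,y,185],feed=100)
r=insert(x,y,3.5)
s=robot.observe();print(r,s['t'],s['tcp_pos'],s['joints'].round(2))
snap('side','s2.png')
E
```

```text
off 0 z 161.9 [-0.  -0.5  0.6]
(452.8, 95.7) 14.6 [452.73815841  95.677732   161.90043473] [ 0.21  0.28 -0.56  2.07  0.2   0.85 -0.4 ]
```

Run:
```python
from h import *
x,y=452.8,95.7
turn(x,y,162.5,3.5,98)
s=robot.observe();print(s['t'])
```

```text
12.9 F [-0.1  0.1 -1.1] Mz -0.099
22.4 F [-3.3 -0.3 -0.4] Mz -0.089
31.9 F [-2.8 -1.   0.4] Mz -0.007
41.3 F [-3.1 -0.6  0.5] Mz -0.047
50.8 F [-4.3 -0.7  1.2] Mz -0.021
60.2 F [-4.9 -1.9  1.7] Mz -0.066
69.7 F [-4.8 -1.5  1.4] Mz -0.108
79.1 F [-5.  -1.6  0.9] Mz -0.068
88.5 F [-4.7 -1.2  0.6] Mz -0.068
98.0 F [-5.  -1.6 -1.7] Mz -0.065
17.8167
```

Run:
```python
from h import *
x,y=452.8,95.7
for a in range(101,116,3):
    robot.servo_line([x,y,162.5],feed=40,rotation=rot(a)); s=robot.observe(); print(a,s['contact_force'].round(1),s['wrist_torque'][2].round(3))
    if abs(s['wrist_torque'][2])>0.45: break
robot.servo_line([x,y,162.5],feed=40,rotation=rot(a-6))
robot.servo_line([x,y,215],feed=80); print(robot.observe()['grip_width']*92)
robot.servo_line([x,y-60,240],feed=150)
ci=viewer.camera_info('wrist');im=snap('wrist');u,v=proj([x,y,76],ci).astype(int);print(u,v,robot.observe()['t'])
cv2.imwrite('pics/w3.png',cv2.resize(im[max(v-70,0):v+70,max(u-90,0):u+90,::-1],None,fx=4,fy=4))
```

```text
101 [-6.1 -1.6 -1.5] -0.074
104 [-4.4 -1.3 -1. ] -0.318
107 [-5.6 -1.8 -0.4] -0.572
25.92529842894041
371 195 20.2667
```

View pics/w3.png

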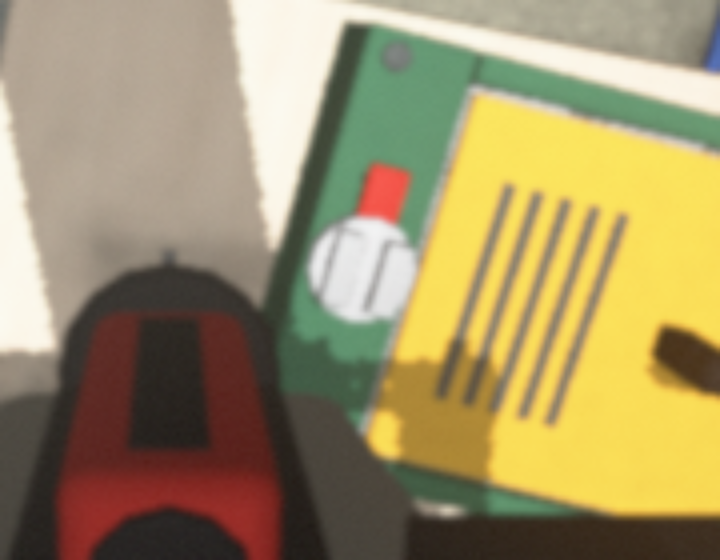

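The right cam is fully free: its dog at (385,190) is parallel to the panel edge. Now the left two.

```bash
cat >> h.py <<'E'
def cam(x,y,yaw):
    robot.movep([x,y,235],rot(yaw)); robot.servo_line([x,y,185],feed=120)
    r=insert(x,y,yaw)
    if r is None: return False
    x,y=r; a=yaw
    while a<118:
        a+=10 if a<85 else 3
        robot.servo_line([x,y,162.5],feed=40,rotation=rot(a)); s=robot.observe(); m=s['wrist_torque'][2]
        print(round(a,1),s['contact_force'].round(1),m.round(3))
        if abs(m)>0.5 and a>85: break
        if abs(m)>1 or np.linalg.norm(s['contact_force'])>25: print('ABORT');return False
    robot.servo_line([x,y,162.5],feed=40,rotation=rot(a-6)); robot.servo_line([x,y,225],feed=120)
    print(robot.observe()['t'],robot.observe()['grip_width']*92); return True
E
python3 - <<'E'
from h import *
robot.movep([430,250,250],rot(50))
ok=cam(435.9,365.7,5.5)
if ok: ok=cam(502.4,363.8,1)
if ok:
    robot.servo_line([470,300,240],feed=150)
    ci=viewer.camera_info('wrist');im=snap('wrist');u,v=proj([470,364,76],ci).astype(int);print(u,v)
    cv2.imwrite('pics/w4.png',cv2.resize(im[max(v-90,0):v+90,max(u-120,0):u+120,::-1],None,fx=3,fy=3))
E
```

```text
off 0 z 161.9 [-0.4  0.5 -0.4]
15.5 [-1.4 -1.2 -1.1] 0.022
25.5 [-1.8 -0.3 -1.4] -0.034
35.5 [-0.8 -0.1 -2.2] -0.002
45.5 [-1.2 -0.5 -2.7] -0.006
55.5 [-0.9  0.6 -3.3] -0.026
65.5 [-1.8  1.5 -3.7] -0.055
75.5 [-0.4  2.  -2.4] -0.073
85.5 [-0.6  2.7 -4. ] -0.02
88.5 [-0.5  3.9 -3.2] -0.059
91.5 [-0.7  3.7 -3.8] -0.072
94.5 [-0.7  4.2 -3.5] -0.031
97.5 [-0.7  5.7 -3.5] -0.07
100.5 [-1.2  6.  -3.4] -0.141
103.5 [-1.8  6.5 -3.6] -0.353
106.5 [-0.2  7.4 -4.6] -0.523
30.225 25.676273399758735
off 0 z 161.9 [-0.3 -0.  -0. ]
11 [-0.1  0.2 -0.6] 0.019
21 [ 0.1  2.1 -1.7] -0.019
31 [-0.3  0.9 -1.4] 0.012
41 [-0.4  0.2 -0.1] -0.09
51 [-1.8 -0.1  0.5] -0.017
61 [-2.9 -1.   2.3] -0.042
71 [-4.5 -1.8  2.3] -0.056
81 [-5.  -2.2  2.7] -0.061
91 [-3.7 -3.   2.8] -0.046
94 [-4.7 -2.5  2.9] -0.078
97 [-4.8 -3.3  3.2] -0.117
100 [-4.2 -3.6  2.9] -0.084
103 [-5.2 -3.3  2.8] -0.153
106 [-4.8 -3.3  3.1] -0.326
109 [-5.  -2.7  3.1] -0.531
39.4167 25.940326152769572
374 196
```

Run:
```python
from h import *
robot.movep([455,0,280],rot(-60))
robot.movep([450.5,-361.5,215],rot(-101.3))
robot.servo_line([450.5,-361.5,190],feed=100); robot.hold(.1); b=robot.observe()['contact_force']
z=190
while z>96:
    z-=10 if z>105 else 1.5
    robot.servo_line([450.5,-361.5,z],feed=90 if z>105 else 40); f=robot.observe()['contact_force']-b
    if abs(f[2])>6 or np.hypot(*f[:2])>8: break
print(z,f.round(1)); 
if z<102:
    grip(0.6); s=robot.observe(); print(s['grip_width'],s['contact_force'].round(1))
    robot.servo_line([450.5,-361.5,210],feed=150)
    snap('side','s3.png');snap('top')
    ci=viewer.camera_info('side'); print(pin('driver_handle','side',ci))
    ci=viewer.camera_info('top'); print(pin('driver_handle','top',ci),pin('mat','top',ci))
print(robot.observe()['t'])
```

```text
95.5 [-2.2  2.2 11.7]
0.5981549691053468 [-0.4 -0.2 -0.4]
[(0.61, array([ 451.4, -358. ,  120.4]))]
[(0.55, array([ 455.3, -361.8,  113.9]))] [(0.55, array([ 458.4, -149.8,    1. ]))]
48.6167
```

```bash
cat >> h.py <<'E'
def rect(name,cam,z,ci,col=None):
    d=viewer.silhouettes(name,cam)
    if not d: return None
    m=d[0]['mask'].astype(np.uint8); c=max(cv2.findContours(m,cv2.RETR_EXTERNAL,cv2.CHAIN_APPROX_NONE)[0],key=cv2.contourArea)
    P=np.array([ray(p[0]+0.,z,ci)[:2] for p in c],np.float32); return d[0]['confidence'],cv2.minAreaRect(P)
E
python3 - <<'E'
from h import *
robot.movep([400,-150,330],rot(-90))
ci=viewer.camera_info('wrist');snap('wrist','w5.png');print(rect('mat','wrist',2,ci),pin('mat','wrist',ci))
ci=viewer.camera_info('top');snap('top','t5.png');print(rect('mat','top',2,ci))
robot.movep([400,230,280],rot(-90))
ci=viewer.camera_info('wrist');im=snap('wrist','w6.png');print('h',rect('panel_handle','wrist',58,ci),pin('panel_handle','wrist',ci))
print('post',pin('gear_1_hub','wrist',ci))
dark=(im.max(2)<70).astype(np.uint8); u,v=proj([458,229,94],ci).astype(int); sub=np.zeros_like(dark);sub[v-25:v+25,u-60:u+60]=1
n,l,st,c=cv2.connectedComponentsWithStats(dark*sub);k=1+np.argmax(st[1:,4]);ys,xs=np.nonzero(l==k)
print('bar',cv2.minAreaRect(np.array([ray((a,b),94,ci)[:2] for a,b in zip(xs,ys)],np.float32)))
print(robot.observe()['t'])
E
```

```text
(0.79, ((460.40509033203125, -149.3153076171875), (240.2578887939453, 142.10269165039062), 87.4140396118164)) [(0.73, array([ 458.6, -149.6,   -5.5]))]
(0.91, ((462.6061096191406, -139.033935546875), (214.41986083984375, 142.5195770263672), 87.05918884277344))
h (0.69, ((460.08270263671875, 231.706787109375), (231.7949676513672, 116.42140197753906), 86.19581604003906)) [(0.68, array([459.4, 233.7,  89.2]))]
post []
bar ((459.72125244140625, 231.21669006347656), (75.37450408935547, 8.934426307678223), 86.42733764648438)
51.4667
```

View pics/w6.png

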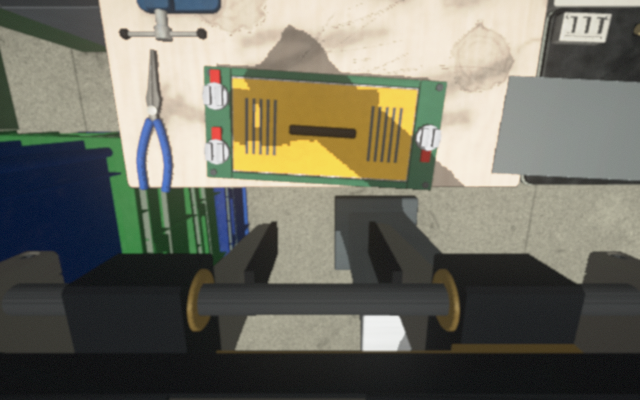

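View pics/w5.png

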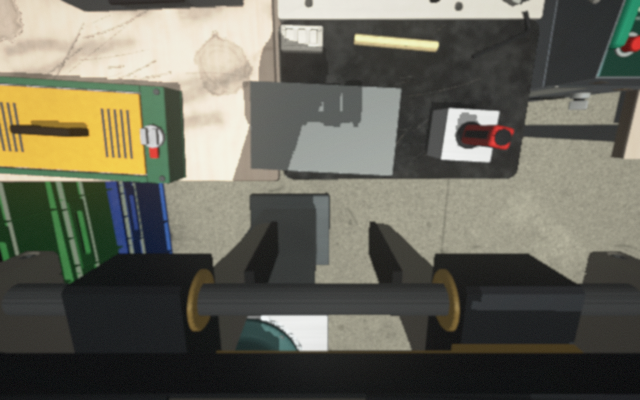

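All three dogs are clear. The panel is centred at about px (322,130), the mat at (325,128) and the driver is back in its stand. Next is moving the panel.

Run:
```python
from h import *
gx,gy=460.0,230.8
grip(0.5)
robot.movep([gx,gy,150],rot(-3.7)); robot.servo_line([gx,gy,70],feed=100)
grip(0.0,45); s=robot.observe();print('w',s['grip_width']*92,s['contact_force'].round(1))
robot.servo_line([gx,gy,95],feed=40); s=robot.observe();print('lift',s['grip_width']*92,s['contact_force'].round(1))
robot.servo_line([gx,gy,170],feed=120)
px,py=gx+0.4,gy-381
robot.movep([px,40,170],rot(-3)); robot.movep([px,py,120],rot(-2.6)); robot.servo_line([px,py,40],feed=100);robot.hold(.2)
b=robot.observe()['contact_force'];z=30
while z>18:
    z-=1.5;robot.servo_line([px,py,z],feed=30);f=robot.observe()['contact_force']-b
    if abs(f[2])>3: break
print(z,f.round(1)); grip(0.5); robot.servo_line([px,py,120],feed=120)
robot.movep([400,-150,330],rot(-90))
ci=viewer.camera_info('wrist');snap('wrist','w7.png');print(rect('panel_handle','wrist',8,ci),rect('mat','wrist',2,ci))
print(robot.observe()['t'])
```

```text
w 11.659479656296096 [ 0.2 -0.3  1.6]
lift 11.586274534791706 [ 0.3  0.1 -3.3]
19.5 [-3.7  0.5  7.9]
(0.88, ((460.1824645996094, -149.64950561523438), (230.49830627441406, 115.70803833007812), 87.50685119628906)) (0.81, ((485.9066162109375, -151.08096313476562), (239.47647094726562, 88.31895446777344), 86.7592544555664))
63.425
```

View pics/w7.png

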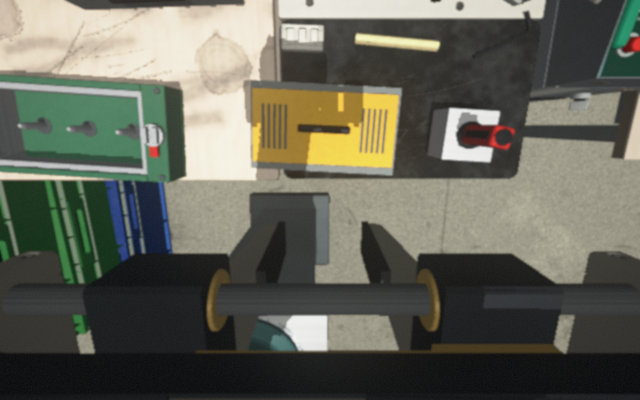

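The panel lies centred on the mat at (325,130) and the posts are bare. Now I'll look at the drawer and the posts.

Run:
```python
from h import *
robot.movep([400,200,280],rot(-90))
ci=viewer.camera_info('wrist');snap('wrist');print('posts',pin('post_2','wrist',ci,6),pin('gear_housing','wrist',ci))
robot.movep([600,95,270],rot(-90))
ci=viewer.camera_info('wrist');im=snap('wrist','w8.png');print('gears',pin('gear_1_hub','wrist',ci,6),pin('drawer_pull','wrist',ci))
for d in viewer.silhouettes('gear_1_hub','wrist'):
    ys,xs=np.nonzero(d['mask']);print(d['confidence'],xs.min(),xs.max(),ys.min(),ys.max(),len(xs))
np.savez('w8.npz',**ci);print(robot.observe()['t'],robot.observe()['joints'].round(2))
```

```text
posts [(0.71, array([465.6, 232. ,  49.1])), (0.64, array([465.2, 304.5,  44.4]))] []
gears [] [(0.94, array([626.9,  87.2,  50.5]))]
0.16 445 493 163 189 1136
66.0 [ 0.52  0.58 -1.06  1.61  0.52  1.27 -2.2 ]
```

View pics/w8.png

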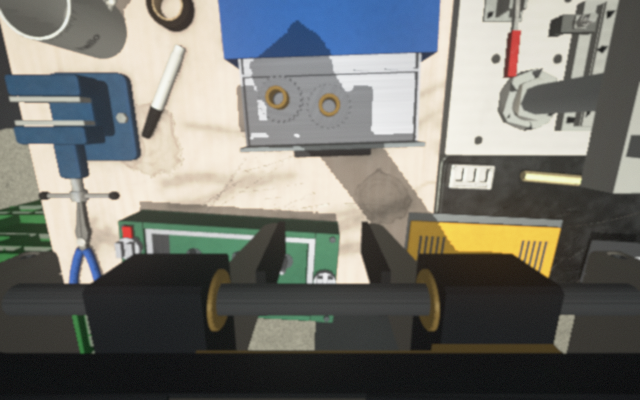

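```bash
cat >> h.py <<'E'
def hubs(im,ci,box,z=55):
    a=im.astype(int);m=((a[...,0]-a[...,2]>45)&(a[...,0]>90)).astype(np.uint8);s=np.zeros_like(m);x0,x1,y0,y1=box;s[y0:y1,x0:x1]=1
    out=[]
    for c in cv2.findContours(m*s,cv2.RETR_EXTERNAL,cv2.CHAIN_APPROX_NONE)[0]:
        if cv2.contourArea(c)<120: continue
        (u,v),r=cv2.minEnclosingCircle(c); out.append((round(u),round(v),round(r,1),ray((u,v),z,ci).round(1).tolist()))
    return out
E
python3 - <<'E'
from h import *
ci=dict(np.load('w8.npz'));im=cv2.imread('pics/w8.png')[:,:,::-1]
print(hubs(im,ci,(245,415,55,145)))
for uv in [(241,150),(421,144),(325,152)]: print(ray(uv,58,ci).round(0))
ci=viewer.camera_info('top');im=cv2.imread('pics/top0.png')[:,:,::-1];print('t0',hubs(im,ci,(253,330,155,190)))
im=cv2.imread('pics/t5.png')[:,:,::-1];print('t5',hubs(im,ci,(253,330,155,190)))
E
```

```text
[(329, 104, 11.1, [690.1, 91.1, 55.0]), (276, 97, 11.7, [698.7, 156.5, 55.0])]
[634. 203.  58.]
[642. -26.  58.]
[632.  96.  58.]
t0 []
t5 []
```

```bash
cat >> h.py <<'E'
C=np.array([460.4,231.0]);A=np.radians(-3.6)
def post(dy): return C+dy*np.array([-np.sin(A),np.cos(A)])
def pick(x,y):
    grip(0.52); robot.movep([x,y,110],rot(-90)); robot.servo_line([x,y,26],feed=80)
    f0=robot.observe()['contact_force']; grip(0.0,30); s=robot.observe()
    print('pick',s['grip_width']*92,f0.round(1),s['contact_force'].round(1))
    robot.servo_line([x,y,130],feed=120); return robot.observe()['grip_width']*92
def place(px,py,yaw=-93.6):
    robot.movep([px,py,130],rot(yaw)); robot.servo_line([px,py,66],feed=100); robot.hold(.15)
    b=robot.observe()['contact_force']; z=66
    while z>20.5:
        z-=2; robot.servo_line([px,py,z],feed=50); f=robot.observe()['contact_force']-b
        if abs(f[2])>6 or np.hypot(*f[:2])>10: break
    print('place z',z,f.round(1)); return z,f
E
python3 - <<'E'
from h import *
if 26<pick(690.1,91.1)<30:
    p=post(-72);print(p); z,f=place(*p)
print(robot.observe()['t'])
E
```

```text
pick 28.023912523279243 [-0.5  0.6  0.2] [-1.4 -0.6  2.1]
[455.87908259 159.14207555]
place z 20 [-2.6 -2.3 15.5]
77.3083
```

Run:
```python
from h import *
grip(0.52); robot.servo_line([*post(-72),120],feed=120)
robot.movep([600,95,270],rot(-90))
ci=viewer.camera_info('wrist');im=snap('wrist','w9.png');h=hubs(im,ci,(235,425,45,148));print(h,pin('drawer_pull','wrist',ci))
if len(h)==1:
    x,y=h[0][3][:2]
    if 26<pick(x,y)<30: print(place(*post(72)))
print(robot.observe()['t'])
```

```text
[(275, 96, 11.7, [698.7, 156.3, 55.0])] [(0.55, array([626.2,  87. ,  49.6]))]
pick 27.185190227980232 [ 0.4 -0.1  0.3] [ 0.4 -0.6  1.5]
place z 20 [-1.5 -3.9 13.5]
(20, array([-1.5070216 , -3.85514529, 13.53806874]))
91.1917
```

Run:
```python
from h import *
grip(0.52); robot.servo_line([*post(72),130],feed=120)
robot.movep([400,200,280],rot(-90))
ci=viewer.camera_info('wrist');im=snap('wrist','w10.png')
print(pin('gear_1_hub','wrist',ci,6),hubs(im,ci,(200,460,60,200),50))
print('want',post(72),post(-72))
robot.movep([590,90,150],rot(-88)); grip(0.0,20)
ci=viewer.camera_info('wrist');im=snap('wrist','w11.png');print('drawer',hubs(im,ci,(150,520,10,230)))
print(robot.observe()['t'])
a=cv2.imread('pics/w10.png');b=cv2.imread('pics/w11.png')
cv2.imwrite('pics/c1.png',np.vstack([a[40:260],b[:300]]))
```

```text
[(0.73, array([501.8, 364.5,  74.6]))] [(353, 133, 10.3, [456.3, 161.6, 50.0]), (246, 126, 10.9, [465.7, 302.6, 50.0])]
want [464.92091741 302.85792445] [455.87908259 159.14207555]
drawer []
95.4833
```

View pics/c1.png

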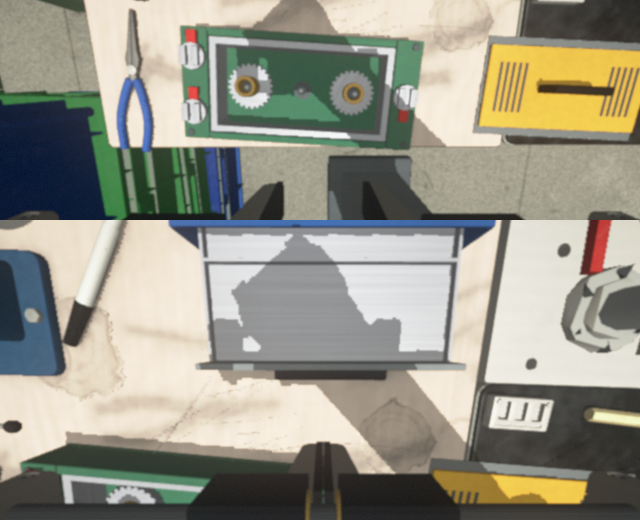

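Both gears are down on posts at (246,87) and (352,92), and the drawer is empty. Now I'll push it home.

Run:
```python
from h import *
d=np.array([np.cos(.035),np.sin(.035)]);p0=np.array([588.,86.])
robot.movep([*p0,110],rot(-88)); robot.servo_line([*p0,44],feed=100); robot.hold(.2)
b=robot.observe()['contact_force'];L=0;c=None
while L<160:
    L+=4 if (c is None or L<c+85) else 2
    robot.servo_line([*(p0+L*d),44],feed=80); f=robot.observe()['contact_force']-b; fx=-f[:2]@d
    if c is None and fx>0.8: c=L;print('touch',L,f.round(1))
    if c is not None and L>c+80: print(L,f.round(1))
    if fx>14: break
s=robot.observe();print(L,s['tcp_pos'],f.round(1),s['t'])
```

```text
touch 4 [-1.4  0.6  1. ]
88 [-1.9  0.1  1.5]
92 [-1.   0.4  1.5]
94 [-0.8  1.7  1.6]
96 [-1.7  0.1  1.2]
98 [-2.4  0.5  1.5]
100 [-1.1  0.9  1.4]
102 [-1.8  0.5  0.3]
104 [-0.9  1.   0.9]
106 [-1.2  0.8  1.2]
108 [-1.3  0.7  1.2]
110 [-1.1  0.3  0.4]
112 [-0.5 -0.2  1.8]
114 [-1.3 -0.9  0.7]
116 [-0.3  0.1  0.8]
118 [-1.8  1.   1.1]
120 [-4.   0.4  2.2]
122 [-5.8 -1.   4.3]
124 [-5.4  0.6  3.7]
126 [-2.7  1.3  0.2]
128 [-0.9 -0.8  0.4]
130 [-1.   0.6 -0.3]
132 [-3.   0.4  0.7]
134 [-7.6 -1.2  3.7]
136 [-12.9  -1.6   9.5]
138 [-17.8  -2.6  12.7]
138 [720.23625803  90.69791445  43.83519115] [-17.8  -2.6  12.7] 108.275
```

Past the catch and hard against the stop. I'll back off and check everything.

Run:
```python
from h import *
robot.servo_line([680,89,44],feed=100); robot.servo_line([640,88,150],feed=150)
robot.movep([420,60,330],rot(-90))
for c in('top','side','wrist'):
    ci=viewer.camera_info(c);snap(c,'f_'+c+'.png');print(c,[(n,pin(n,c,ci,2)) for n in('drawer_pull','driver_handle','drift','insert','panel_handle')])
a=cv2.imread('pics/f_top.png')[100:290,130:500];b=cv2.imread('pics/f_wrist.png')[:260]
cv2.imwrite('pics/f.png',np.vstack([cv2.resize(a,(640,329)),b]))
print(robot.observe()['t'])
```

```text
top [('drawer_pull', [(0.95, array([730.2,  88.1,  53.5]))]), ('driver_handle', [(0.56, array([ 453.2, -360.5,  114. ])), (0.34, array([434. , 362.3,  76.5]))]), ('drift', [(0.65, array([ 588.6, -261.2,    2. ]))]), ('insert', [(0.74, array([ 595.2, -117.6,    1.4])), (0.17, array([465.6, 299.3,  35.9]))]), ('panel_handle', [(0.67, array([ 462.6, -152.5,   39.4]))])]
side [('drawer_pull', [(0.61, array([503.6, 362.5,  77.8])), (0.6, array([730.4,  87.4,  54.1]))]), ('driver_handle', [(0.88, array([ 450.7, -357.7,  121. ]))]), ('drift', [(0.73, array([ 590.8, -257.4,   -1.4]))]), ('insert', [(0.66, array([ 590.6, -115.7,    0.9])), (0.37, array([450.7, 159.4,  39.3]))]), ('panel_handle', [(0.77, array([ 457.4, -151.3,   36.9])), (0.64, array([457.6, 232.5,  45.9]))])]
wrist [('drawer_pull', []), ('driver_handle', []), ('drift', [(0.65, array([ 585. , -260.4,    0.8]))]), ('insert', [(0.64, array([ 5.947e+02, -1.184e+02,  4.000e-01]))]), ('panel_handle', [(0.73, array([ 458.7, -145.7,   38.7]))])]
111.7917
```

View pics/f.png

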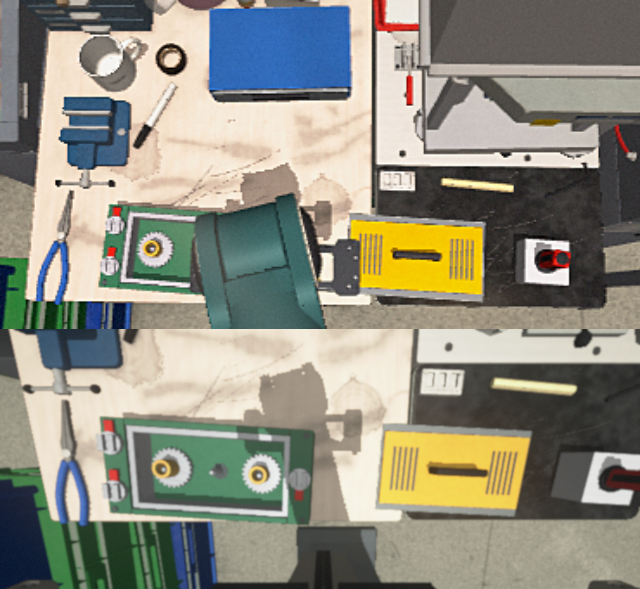

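The drawer is home at (280,95), both gears are on posts, the panel is on the mat and the driver is in its stand. The drift and insert haven't moved.

```bash
python3 -c "
from h import *
print(robot.job_done())"
```

```text
the job is handed in; nothing more can be done
None
```

The job is done and handed in at about 112 s on the robot's clock; no verdict came back: all three cams are free, the panel is on the mat, both gears in the drawer (only two were there) are fully down on posts 1 and 3, the drawer is home, the driver is back in its stand, and the drift and insert are where they were.

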